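Set and clamp the portion stroke of a bench cream filler

ROBOT

A 6-joint arm with a two-finger parallel gripper is mounted at the origin on the work surface. World frame = base frame: x ahead of the robot, y to its left, z up, the work surface at z = 0. Lengths are in m, angles in rad, forces in N, time in s.
With the tool pointing down it reaches from about 0.2 to 0.875 m from the base axis. Payload 3.4 kg.
Tool frame: the origin (TCP) lies at the very end of the fingers, on their centre line; the grasp point (between the pads) lies 19 mm behind it; z points along the fingers, y is the line along which they close (so a half turn about z gives the same grasp; the last joint's range is limited). The gripper opens to 94 mm and grips with 3 to 60 N. Pads are 16 mm wide; open, the fingers measure 119 mm over their backs; the gripper's body (75 mm by 177 mm) begins 78 mm behind the grasp point.
Start: joints at [1.197, 0.276, 1.505, -0, 1.361, -0.121], TCP at [0.144, 0.557, 0.182] pointing down, gripper open.
Joint ranges: [-2.89, 2.89], [-0.75, 2.08], [0.22, 2.7], [-1.18, 4.32], [0.11, 2.71], [-2.7, 2.7]. Speed limits (rad/s): [2.57, 2.57, 3.14, 3.14, 3.14, 3.14].

INTERFACE

Orientations are given as a unit quaternion [x, y, z, w].
In Python, from bench import r gives the robot as it stands.
- The arm moves only by the tool move_arm, never from a script. Its argument "targets" is a list of rows, each an object of numbers: "rx", "ry", "rz": the turn, a rotation vector about the tool's x, y, z in degrees; "dx", "dy", "dz": the shift along the tool's x, y, z in mm; "hand": the opening in per cent of the stroke, from 0 (shut) to 100 (fully open). A call has 1 to 5 rows; each row is the pose to reach, as a shift and turn from the pose commanded when the call began, along the tool's axes at that moment; what a row does not reach only later rows make up. A row lasts 1/10 s, in which the tool goes at most 50 mm and 8.59 degrees, less where a joint would pass 70% of its speed; a pose out of reach is approached as far as the arm can. A call with a gripper value outside its range is refused whole. The fingers move at their own pace and stop on an object; "squeeze" is the grip in N (left out, the last holds). Time passes only in rows, so rows that repeat a pose let the fingers close. It gives the time, the measured TCP pose, the force, the opening and the grip force at its end, in the units of the state.
- r.state(): the state, without advancing time (a new reading comes with each control period).
- r.snapshot(name): name is "scene" or "top" or "wrist"; returns the picture (400x640x3 uint8, blue, green, red); there is no depth.
- r.get_calibration(name): a dict with "K" (3x3 intrinsics, pixels), "dist_coeffs" ([k1, k2, p1, p2, k3] as OpenCV has them; the pictures are not rectified), "R" (3x3) and "t" (3): a world point X has camera coordinates R X + t; the wrist camera has in their place "T_tool_cam" (4x4, takes a point from camera to tool coordinates, whose origin is the TCP and whose axes are the flange's). Camera axes: x right, y down, z forward; pixel columns grow to the right and rows downward; lengths in m; the calibration is good to about 2 mm. A picture is of the moment at which its call begins: read the wrist's pose just before it. get_calibration takes no time and is no camera call.
- r.close_job(): hands the job in; it is judged then, once.
Trained networks look in the newest picture that a camera, given by its name, has taken for a name from the list of things; names that differ only in an ending like _2 or _b are one class to them, and where a whole thing is asked for, a point or a joint stands for the part that bears it (a point fixed in the world has none). Each returns a list of dicts, best first, with "p" (0 to 1); they miss things now and then, are a little off and sometimes report something else, mostly with a low value. They report only what shows in the picture. A call takes as long as a camera call.
- r.find_in(camera, query): "extent" ([centre column, centre row, width, height] in pixels, round what is visible of it).
- r.trace(camera, query): "mask" (400x640 bool, what is visible of it) and "extent" ([centre column, centre row, width, height] in pixels, round what is visible of it).
The state is a dict: "clock": time; "joint_positions": joint angles; "joint_velocities": joint speeds; "tau": joint torques, N m; "eef_pos": TCP position; "tool_rot": TCP orientation; "wrist_force": force on the tool from outside, world axes, zero at the start; "wrist_torque": the same for the moment, N m; "grip_width": finger opening in m; "finger_force": force on a finger pad.
Only numpy, scipy, OpenCV 4.12 (cv2) and the standard library are available. Lean on these libraries where they do the work, as an engineer would, in place of code of your own. Each camera call takes 0.05 s, during which the arm holds its last target. There are 200 camera calls.

TASK

Set the portion on the bench cream filler: draw its T-handled slide out against the spring until the pointer lines up with the portion rider clipped on the scale, and while you hold it there swing the cam lever in flat against the handle's stem so that the slide is clamped at the mark. Do not let go: finish with stem and closed lever still squeezed together in the gripper. Leave the rider where it is set, and do not disturb the tart, the tub or the spray bottle.

Things in the scene. Friction and masses are not known exactly. Their poses are not given: they have to be found in the camera images.
- filler: Fixed steel bench cream filler, base plate 580 x 180 mm. Origin on the bench under the handle's line; x runs from hopper and cylinder to the T-handle (roughly to the robot's right), y to the lever's side, z up. Heights near the handle: base plate 14 mm (x -480..100, y -100..80), guide rail 34 (y -24..-4), scale strip with rider 38 (y -74..-50, x -190..-25); hopper 270 (x -465..-295).
- slide (a joint): How far the slide is drawn out along filler +x, m: 0 = home (its start), 0.11 = fully out. A spring pulls it home with about 4 N at home, 7.5 N fully out; nothing else holds it until the cam lever is closed: then it is clamped, and only a further push of about 10 N shifts it.
- handle: T-handle of the slide. Origin: middle of the cross bar, 71 mm above the bench; axes as filler. Cross bar round, 18 mm thick, y -65..65 mm; pull it by fingers hooked behind it on both sides of the stem. Stem: flat bar, z -9..9, y -12..0, running from the cross bar to -x. Saddle block from x = -75 backwards, 15 mm above the origin: 66 mm are free between it and the cross bar's inner side (x = -9).
- pointer (a point): Tip of the slide's pointer over the scale strip, on the side away from the lever (filler y = -58 mm), 43 mm above the bench; moves with the slide. Axes as filler.
- rider (a point): Ridge across the portion rider, the mark for the pointer: a steel clip 9 mm long, 24 mm wide on the scale strip; the point lies at filler y = -58 mm, 37 mm above the bench, 45 to 90 mm out along filler +x from the pointer's home. Axes as filler. A push of over 4 N along the strip shifts it.
- lever (a joint): Angle of the cam lever, rad: 0 = closed, parallel to the stem; starts open at 0.42 to 0.55, swung out to filler +y. Turns about an upright pin and stays where it is left. Stiff: closing takes about 0.3 N m (5 N at the tip), rising to 0.5 N m (7 N at the tip) below 0.28, where the cam begins to clamp; closed, it stays closed.
- lever_grip: Black lever bar, 10 mm thick, 18 mm high, level with the stem. Origin on the hinge pin (handle x = -87, y = 7 mm), x along the bar to its tip at 73 mm. Closed it lies at handle y 2..12 mm, its tip 5 mm short of the cross bar; stem and bar are then 24 mm wide together (handle y -12..12). Open at 0.55 rad its tip reaches out to handle y = 49 mm.
- tart_plate: Bystander: filled tart on a white plate, 224 mm across, 40 mm high. Origin under its centre.
- tub: Bystander: square white plastic tub with lid, 125 mm wide, 95 mm high. Origin under its centre.
- spray_bottle: Bystander: clear spray bottle with white head, 74 mm across, 220 mm high. Origin under its centre.

How it is judged:
On the way, in this order (a step that is already met when the one before it is completed fails the run):
1. the slide is held by the handle with the pointer at the rider (within 4 mm) while the cam lever is still open (above 0.3 rad) (x of pointer in the frame of rider between -0.004 and 0.004 m and value of joint lever above 0.3 rad and contact force between the fingers and handle above 1 N), for 0.2 s.
2. the cam lever is closed (below 0.06 rad) with the pointer still at the rider and the handle still held (x of pointer in the frame of rider between -0.004 and 0.004 m and value of joint lever below 0.06 rad and contact force between the fingers and handle above 1 N), for 0.2 s.
At the end, for the whole second after the job is handed in: Pointer within 4 mm of the rider's ridge, cam lever closed (below 0.06 rad), the fingers pressing on handle and lever bar with more than 2 N each, rider within 4 mm and bystanders within 30 mm of where they were (x of pointer in the frame of rider between -0.004 and 0.004 m and value of joint lever below 0.06 rad and contact force between the fingers and handle above 2 N and contact force between the fingers and lever_grip above 2 N and distance of rider from where it was at the start of the episode below 0.004 m and distance of each of tart_plate, tub, spray_bottle from where it was at the start of the episode below 0.03 m); the arm keeps its last pose, push and grip.
It fails at once if the portion rider is shifted more than 4 mm (distance of rider from where it was at the start of the episode above 0.004 m).
It fails at once if a bystander is shifted more than 30 mm or tipped (distance of any of tart_plate, tub, spray_bottle from where it was at the start of the episode above 0.03 m or angle between any of tart_plate, tub, spray_bottle's own z axis and vertical above 0.3 rad).
It also fails if it takes over 35 s, if anything falls off the work surface, if the arm or the gripper's body presses on something with over 40 N, if the wrist force passes 120 N, or if a joint passes its speed limit or range.

## Working session

There is one attempt and no reset: what is moved stays moved. The work goes in short steps, Python scripts to look and compute and a tool call to move; the robot and the scene stay as the last step left them, time stands still between calls to the robot, and variables do not carry over. Pictures are saved under pics/ and viewed, at most 10 in all, crops included, and the job is handed in when it is done.

Besides the shell and the picture viewer there is one more tool, called after "Call:" by a JSON object that holds its "fn" and its "kwargs", one argument or row to a line. move_arm: Moves the arm, as the interface text tells. Its arguments: {"type":"object","properties":{"targets":{"type":"array"},"squeeze":{"type":"number"}},"required":["targets"]}

```bash
mkdir -p pics; python3 - <<'E'
from bench import r
import cv2,numpy as np
s=r.state();print(s['clock'],s['eef_pos'],s['tool_rot'],s['grip_width'])
for c in('top','scene'):
    im=r.snapshot(c);cv2.imwrite(f'pics/{c}0.png',im)
    k=r.get_calibration(c);print(c,{a:np.round(b,4).tolist() for a,b in k.items()})
    for q in('handle','pointer','rider','lever_grip','filler'):
        d=r.find_in(c,q);print(q,[(round(x['p'],2),np.round(x['extent'],1).tolist()) for x in d[:2]])
k=r.get_calibration('wrist');print({a:np.round(b,4).tolist() for a,b in k.items()})
E
```

```text
0.0 [0.14360767 0.55615094 0.18092324] [ 1.26051931e-01  9.92023233e-01 -8.80072581e-04 -2.05932408e-04] 0.09362651115452532
top {'K': [[375.052, 0.0, 316.9371], [0.0, 375.052, 202.2642], [0.0, 0.0, 1.0]], 'dist_coeffs': [-0.0087, 0.0, 0.0, 0.0, 0.0], 'R': [[-0.0291, -0.9992, -0.0289], [-0.9803, 0.0342, -0.1946], [0.1955, 0.0227, -0.9805]], 't': [0.0142, 0.589, 0.926]}
handle [(0.71, [274.9, 221.8, 45.7, 47.7])]
pointer []
rider []
lever_grip [(0.52, [272.3, 207.9, 23.0, 11.3])]
filler [(0.68, [222.1, 205.6, 253.5, 137.5])]
scene {'K': [[429.8026, 0.0, 316.1653], [0.0, 429.8026, 197.9429], [0.0, 0.0, 1.0]], 'dist_coeffs': [-0.0028, 0.0, 0.0, 0.0, 0.0], 'R': [[0.5883, 0.8085, 0.0161], [0.6479, -0.4593, -0.6077], [-0.4839, 0.368, -0.794]], 't': [-0.307, -0.3481, 1.3861]}
handle [(0.93, [351.6, 168.7, 46.4, 40.6])]
pointer [(0.9, [370.5, 166.6, 78.7, 43.1])]
rider []
lever_grip []
filler [(0.86, [391.6, 143.3, 232.7, 164.3])]
{'K': [[347.3431, 0.0, 316.3769], [0.0, 347.3431, 198.4433], [0.0, 0.0, 1.0]], 'dist_coeffs': [-0.0475, 0.0, 0.0, 0.0, 0.0], 'T_tool_cam': [[-0.0004, -0.9719, -0.2353, 0.0672], [1.0, -0.0005, 0.0004, 0.0009], [-0.0005, -0.2353, 0.9719, -0.2028], [0.0, 0.0, 0.0, 1.0]]}
```

View pics/top0.png

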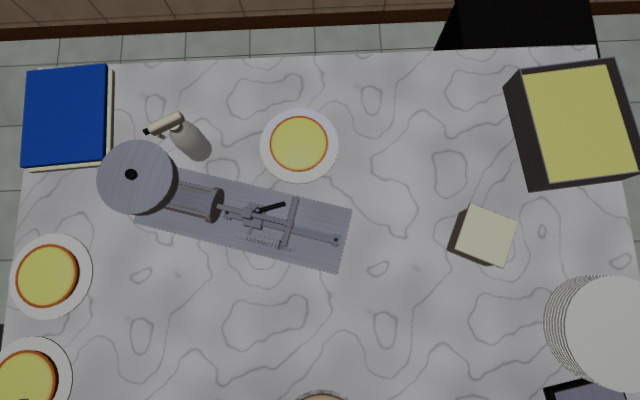

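View pics/scene0.png

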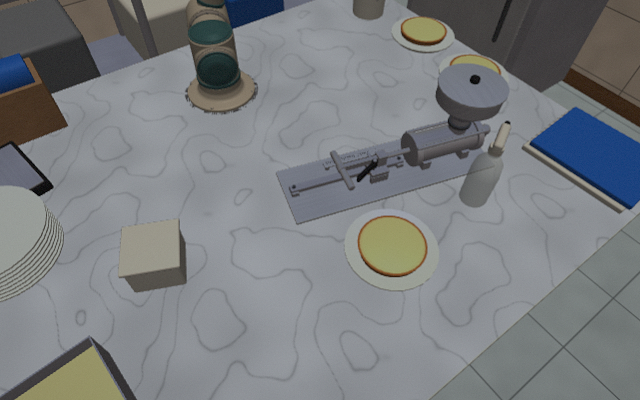

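The top and scene pictures show the filler running left to right, with its T-handle bar from about (293,198) to (285,247) in top and the black lever at (270,208). The plate's right corners are at (352,208) and (337,273) in top, and at (277,174) and (297,221) in scene.

```bash
cat > h.py <<'E'
import numpy as np,cv2
from scipy.optimize import least_squares
from scipy.spatial.transform import Rotation as Ro
from bench import r
def proj(c,X,s=None):
    k=r.get_calibration(c);X=np.atleast_2d(np.array(X,float))
    if c=='wrist':
        T=k['T_tool_cam'];R0=Ro.from_quat(s['tool_rot']).as_matrix()
        Rw=R0@np.array(T)[:3,:3];p=R0@np.array(T)[:3,3]+np.array(s['eef_pos']);R=Rw.T;t=-R@p
    else: R,t=np.array(k['R']),np.array(k['t'])
    return cv2.projectPoints(X.reshape(-1,1,3),cv2.Rodrigues(R)[0],t,np.array(k['K']),np.array(k['dist_coeffs']))[0].reshape(-1,2)
def W(p,F):  # filler->world, p=(x,y,yaw)
    c,s=np.cos(p[2]),np.sin(p[2]);F=np.atleast_2d(np.array(F,float))
    return np.c_[p[0]+c*F[:,0]-s*F[:,1],p[1]+s*F[:,0]+c*F[:,1],F[:,2]]
def togo(p,F,s):   # tool-frame move (mm, rotvec deg) to put TCP at filler F with tool x=-filler x,y=filler y
    R0=Ro.from_quat(s['tool_rot']);c,sn=np.cos(p[2]),np.sin(p[2])
    Rt=Ro.from_matrix(np.array([[-c,-sn,0],[-sn,c,0],[0,0,-1.]]))
    d=R0.inv().apply(W(p,F)[0]-s['eef_pos'])*1e3
    return np.round(d,1),np.round(np.degrees((R0.inv()*Rt).as_rotvec()),2)
E
python3 - <<'E'
from h import *
def f(q):
    a=proj('top',W(q,[(q[3],.065,.071),(q[3],-.065,.071),(.1,.08,.014),(.1,-.1,.014)]))-[(293.5,198),(284.5,247),(352,208),(337,273)]
    b=proj('scene',W(q,[(.1,-.1,.014),(.1,.08,.014)]))-[(277,174),(297,221)]
    return np.r_[a.ravel(),b.ravel()]
o=least_squares(f,[.4,.1,-1.8,0]);print(o.x,np.round(o.fun,1))
s=r.state();print(togo(o.x,(.0,0,.2),s))
E
```

```text
[ 0.52570006  0.02054992 -1.81979429 -0.04886433] [ 1.4 -0.3 -1.3 -0.3 -1.   0.1  0.3  0.6 -1.9 -2.4  1.3  2.2]
(array([-503.8, -423.6,  -18.2]), array([ 1.000e-02, -0.000e+00,  8.978e+01]))
```

Call:
{"fn": "move_arm", "kwargs": {
  "targets": [
    {"dx": -36, "dy": -26, "dz": -1},
    {"dx": -72, "dy": -52, "dz": -3},
    {"dx": -108, "dy": -78, "dz": -4},
    {"dx": -144, "dy": -103, "dz": -5},
    {"dx": -180, "dy": -129, "dz": -6}
  ]
}}

```text
schema error: expected keys rx, ry, rz, dx, dy, dz, hand
```

Call:
{"fn": "move_arm", "kwargs": {
  "targets": [
    {"dx": -36, "dy": -26, "dz": -1},
    {"dx": -72, "dy": -52, "dz": -3},
    {"dx": -108, "dy": -78, "dz": -4},
    {"dx": -144, "dy": -103, "dz": -5},
    {"dx": -180, "dy": -129, "dz": -6}
  ]
}}

```text
schema error: expected keys rx, ry, rz, dx, dy, dz, hand
```

Call:
{"fn": "move_arm", "kwargs": {
  "targets": [
    {"dx": -36, "dy": -25, "dz": -1, "rz": 8},
    {"dx": -72, "dy": -50, "dz": -3, "rz": 16},
    {"dx": -108, "dy": -76, "dz": -4, "rz": 24},
    {"dx": -143, "dy": -101, "dz": -6, "rz": 32},
    {"dx": -143, "dy": -101, "dz": -6, "rz": 40}
  ]
}}

```text
schema error: expected keys rx, ry, rz, dx, dy, dz, hand
```

Call:
{"fn": "move_arm", "kwargs": {
  "targets": [
    {"rz": 8.5},
    {"rz": 17},
    {"rz": 25.5},
    {"rz": 34},
    {"rz": 42.5}
  ]
}}

```text
schema error: expected keys rx, ry, rz, dx, dy, dz, hand
```

Call:
{"fn": "move_arm", "kwargs": {
  "targets": [
    {"rz": 7},
    {"rz": 7}
  ]
}}

```text
schema error: expected keys rx, ry, rz, dx, dy, dz, hand
```

```bash
python3 - <<'E'
from h import *
s=r.state();print(s['clock'],s['eef_pos'],s['tool_rot'],s['joint_positions'],s['wrist_force'])
im=r.snapshot('wrist');cv2.imwrite('pics/w1.png',im)
for q in('handle','pointer','rider','lever_grip'):
    d=r.find_in('wrist',q);print(q,[(round(x['p'],2),np.round(x['extent'],1).tolist()) for x in d[:2]])
p=[.5257,.02055,-1.8198];print(togo(p,(-.065,.003,.2),s))
E
```

```text
0.6 [0.14383077 0.55673678 0.18179895] [1.26063183e-01 9.92022213e-01 4.34748701e-05 1.81906028e-05] [ 1.19700093e+00  2.75864926e-01  1.50493528e+00 -1.42956217e-05
  1.36069924e+00 -1.20993433e-01] [0.5828038  0.02965881 0.1959694 ]
handle []
pointer []
rider []
lever_grip []
(array([-506.6, -358.6,  -18.2]), array([ 1.000e-02, -0.000e+00,  8.978e+01]))
```

View pics/w1.png

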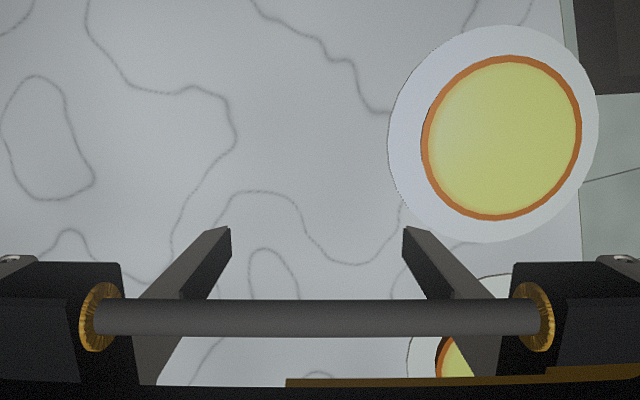

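All keys are required in each row, so those moves were refused. The wrist picture therefore shows only the bench from the start pose, with a background tart at about (500,135) and the fingertips at (225,235) and (410,235).

Call:
{"fn": "move_arm", "kwargs": {
  "targets": [
    {"dx": -36, "dy": -26, "dz": -1, "rx": 0, "ry": 0, "rz": 0, "hand": 100},
    {"dx": -72, "dy": -52, "dz": -3, "rx": 0, "ry": 0, "rz": 0, "hand": 100},
    {"dx": -108, "dy": -78, "dz": -4, "rx": 0, "ry": 0, "rz": 0, "hand": 100},
    {"dx": -144, "dy": -103, "dz": -5, "rx": 0, "ry": 0, "rz": 0, "hand": 100},
    {"dx": -180, "dy": -129, "dz": -6, "rx": 0, "ry": 0, "rz": 0, "hand": 100}
  ]
}}

```text
clock: 1.35
eef_pos: [0.2868, 0.3856, 0.188]
tool_rot: [0.126, 0.992, 0.0, 0.0]
wrist_force: [0.7, 1.0, -0.2]
grip_width: 0.0939
finger_force: 0.0
```

Call:
{"fn": "move_arm", "kwargs": {
  "targets": [
    {"dx": -36, "dy": -26, "dz": -1, "rx": 0, "ry": 0, "rz": 0, "hand": 100},
    {"dx": -72, "dy": -52, "dz": -3, "rx": 0, "ry": 0, "rz": 0, "hand": 100},
    {"dx": -108, "dy": -78, "dz": -4, "rx": 0, "ry": 0, "rz": 0, "hand": 100},
    {"dx": -144, "dy": -103, "dz": -5, "rx": 0, "ry": 0, "rz": 0, "hand": 100},
    {"dx": -180, "dy": -129, "dz": -6, "rx": 0, "ry": 0, "rz": 0, "hand": 100}
  ]
}}

```text
clock: 1.85
eef_pos: [0.4289, 0.2155, 0.1941]
tool_rot: [0.126, 0.992, 0.0, 0.0]
wrist_force: [0.4, 0.1, 0.6]
grip_width: 0.094
finger_force: 0.0
```

Call:
{"fn": "move_arm", "kwargs": {
  "targets": [
    {"dx": -36, "dy": -25, "dz": -1, "rx": 0, "ry": 0, "rz": 8, "hand": 100},
    {"dx": -72, "dy": -50, "dz": -3, "rx": 0, "ry": 0, "rz": 16, "hand": 100},
    {"dx": -108, "dy": -76, "dz": -4, "rx": 0, "ry": 0, "rz": 24, "hand": 100},
    {"dx": -143, "dy": -101, "dz": -6, "rx": 0, "ry": 0, "rz": 32, "hand": 100},
    {"dx": -143, "dy": -101, "dz": -6, "rx": 0, "ry": 0, "rz": 40, "hand": 100}
  ]
}}

```text
clock: 2.35
eef_pos: [0.5449, 0.079, 0.1996]
tool_rot: [0.462, 0.887, -0.0, 0.002]
wrist_force: [-0.8, 0.7, -0.4]
grip_width: 0.094
finger_force: 0.0
```

Call:
{"fn": "move_arm", "kwargs": {
  "targets": [
    {"dx": 0, "dy": 0, "dz": 0, "rx": 0, "ry": 0, "rz": 8.5, "hand": 100},
    {"dx": 0, "dy": 0, "dz": 0, "rx": 0, "ry": 0, "rz": 17, "hand": 100},
    {"dx": 0, "dy": 0, "dz": 0, "rx": 0, "ry": 0, "rz": 25.5, "hand": 100},
    {"dx": 0, "dy": 0, "dz": 0, "rx": 0, "ry": 0, "rz": 34, "hand": 100},
    {"dx": 0, "dy": 0, "dz": 0, "rx": 0, "ry": 0, "rz": 42.5, "hand": 100}
  ]
}}

```text
clock: 2.85
eef_pos: [0.5411, 0.0833, 0.1998]
tool_rot: [0.751, 0.66, 0.0, -0.0]
wrist_force: [0.1, 1.3, -0.6]
grip_width: 0.0942
finger_force: 0.0
```

Call:
{"fn": "move_arm", "kwargs": {
  "targets": [
    {"dx": 0, "dy": 0, "dz": 0, "rx": 0, "ry": 0, "rz": 7, "hand": 100},
    {"dx": 0, "dy": 0, "dz": 0, "rx": 0, "ry": 0, "rz": 7, "hand": 100}
  ]
}}

```text
clock: 3.05
eef_pos: [0.5411, 0.0833, 0.1998]
tool_rot: [0.788, 0.616, 0.0, -0.0]
wrist_force: [-1.1, -1.1, 0.2]
grip_width: 0.0941
finger_force: 0.0
```

```bash
python3 - <<'E'
from h import *
s=r.state();print(s['clock'],s['eef_pos'],s['tool_rot'],s['joint_positions'],s['wrist_force'])
im=r.snapshot('wrist');cv2.imwrite('pics/w2.png',im)
for q in('handle','pointer','rider','lever_grip'):
    d=r.find_in('wrist',q);print(q,[(round(x['p'],2),np.round(x['extent'],1).tolist()) for x in d[:2]])
p=[.5257,.02055,-1.8198];print(togo(p,(-.065,.003,.2),s))
E
```

```text
3.05 [0.54105552 0.08334382 0.19979145] [ 7.87835646e-01  6.15885534e-01  5.85935107e-05 -4.16995263e-06] [2.56650738e-02 2.24509608e-01 1.53138849e+00 7.78113889e-05
 1.38560538e+00 2.69428110e-01] [-1.07734791 -1.11063555  0.15611412]
handle [(0.87, [320.8, 159.1, 134.3, 116.8])]
pointer [(0.76, [318.0, 108.0, 136.6, 214.0])]
rider [(0.51, [262.1, 179.9, 24.5, 8.6])]
lever_grip [(0.79, [350.4, 150.8, 31.2, 60.6])]
(array([ 0.3,  3.6, -0.2]), array([ 0.  , -0.01,  0.3 ]))
```

View pics/w2.png

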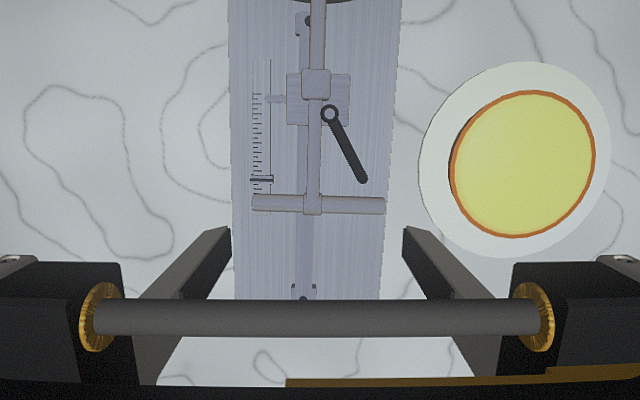

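The wrist picture shows the bar from (251,202) to (386,205), the rider ridge at about (262,179), the pointer tip near (266,98), the lever hinge at (330,114) and the lever tip at (364,182). I'll enlarge the strip for a closer reading.

```bash
python3 - <<'E'
import cv2
im=cv2.imread('pics/w2.png')[60:220,235:395]
cv2.imwrite('pics/w2c.png',cv2.resize(im,(600,600),interpolation=cv2.INTER_CUBIC))
E
```

```text
(no output)
```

View pics/w2c.png

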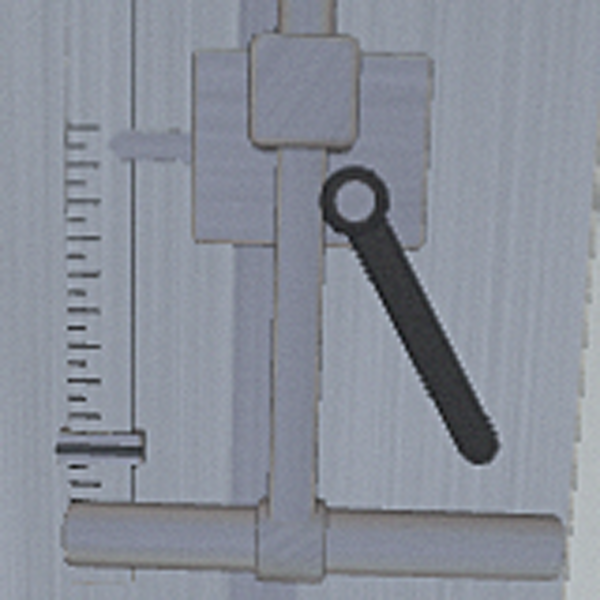

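```bash
python3 - <<'E'
from h import *
s=r.state();L=.067
def f(q):
    P=[(0,-.065,.071),(0,.065,.071),(-.087,.007,.08),(-.087+L*np.cos(q[3]),.007+L*np.sin(q[3]),.08),(q[4],-.058,.043),(q[5],-.058,.037)]
    return (proj('wrist',W(q,P),s)-[(251.5,202.1),(386.2,205.9),(329.4,113.3),(364.3,180),(264.1,99.2),(261.7,178.7)]).ravel()
o=least_squares(f,[.537,.07,-1.82,.5,-.1,-.03]);q=o.x;print(q,np.round(f(q),1),'gap',q[5]-q[4])
print(togo(q,(-.022,.004,.12),s))
# clearance numbers
print('lever tip x,y',-.087+.073*np.cos(q[3]),.007+.073*np.sin(q[3]))
E
```

```text
[ 0.53934771  0.06594668 -1.84996216  0.53859816 -0.0994503  -0.01747461] [ 0.9 -0.  -2.3  0.8  0.2  0.9 -1.  -1.9 -0.2 -0.   2.8  0. ] gap 0.0819756861581441
(array([ 4.5,  7.3, 79.8]), array([ 0.  , -0.  ,  2.09]))
lever tip x,y -0.02433471400141396 0.044444117438062515
```

Call:
{"fn": "move_arm", "kwargs": {
  "targets": [
    {"dx": 1.5, "dy": 8.3, "dz": 35, "rx": 0, "ry": 0, "rz": 2.1, "hand": 100},
    {"dx": 1.5, "dy": 8.3, "dz": 70, "rx": 0, "ry": 0, "rz": 2.1, "hand": 100},
    {"dx": 1.5, "dy": 8.3, "dz": 95, "rx": 0, "ry": 0, "rz": 2.1, "hand": 100},
    {"dx": 1.5, "dy": 8.3, "dz": 95, "rx": 0, "ry": 0, "rz": 2.1, "hand": 100}
  ]
}}

```text
clock: 3.7
eef_pos: [0.5464, 0.0827, 0.1013]
tool_rot: [0.799, 0.602, -0.003, -0.002]
wrist_force: [-1.8, 0.1, -0.9]
grip_width: 0.094
finger_force: 0.0
```

```bash
python3 - <<'E'
from h import *
s=r.state();print(s['clock'],s['eef_pos'],s['wrist_force'])
im=r.snapshot('wrist');cv2.imwrite('pics/w3.png',im)
q=[0.53934771,0.06594668,-1.84996216]
print(togo(q,(-.019,.005,.055),s))
print(proj('wrist',W(q,[(0,-.065,.071),(0,.065,.071),(-.0243,.0444,.08)]),s))
E
```

```text
3.7 [0.54635252 0.0826989  0.10133664] [-1.79173665  0.06537477 -0.93562359]
(array([ 1.1,  3.2, 46.3]), array([-0.43,  0.13, -0.05]))
[[222.03160127 239.78966719]
 [404.06578822 240.09595518]
 [378.77680014 210.67186699]]
```

View pics/w3.png

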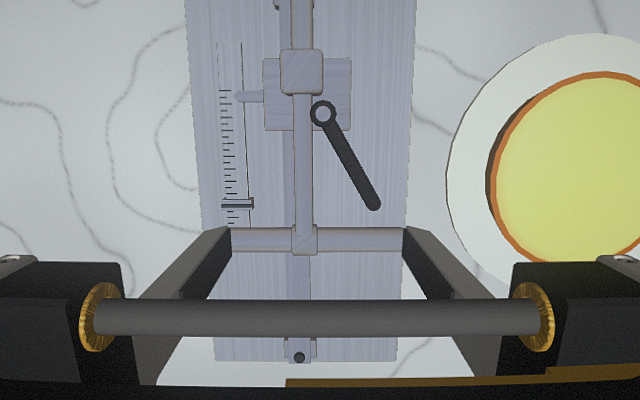

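The bar shows at row 240 as predicted, with the fingertips just behind it and outside the lever tip at (376,208). I'll go down.

Call:
{"fn": "move_arm", "kwargs": {
  "targets": [
    {"dx": 1, "dy": 2, "dz": 16, "rx": 0, "ry": 0, "rz": 0, "hand": 100},
    {"dx": 1, "dy": 2, "dz": 32, "rx": 0, "ry": 0, "rz": 0, "hand": 100},
    {"dx": 1, "dy": 2, "dz": 45, "rx": 0, "ry": 0, "rz": 0, "hand": 100},
    {"dx": 1, "dy": 2, "dz": 45, "rx": 0, "ry": 0, "rz": 0, "hand": 100}
  ]
}}

```text
clock: 4.15
eef_pos: [0.5518, 0.0832, 0.0601]
tool_rot: [0.799, 0.601, -0.0, -0.0]
wrist_force: [-0.5, -0.1, 0.7]
grip_width: 0.0939
finger_force: 0.0
```

Call:
{"fn": "move_arm", "kwargs": {
  "targets": [
    {"dx": -6, "dy": 0, "dz": 0, "rx": 0, "ry": 0, "rz": 0, "hand": 100},
    {"dx": -14, "dy": 0, "dz": 0, "rx": 0, "ry": 0, "rz": 0, "hand": 100},
    {"dx": -22, "dy": 0, "dz": 0, "rx": 0, "ry": 0, "rz": 0, "hand": 100},
    {"dx": -30, "dy": 0, "dz": 0, "rx": 0, "ry": 0, "rz": 0, "hand": 100},
    {"dx": -30, "dy": 0, "dz": 0, "rx": 0, "ry": 0, "rz": 0, "hand": 100}
  ]
}}

```text
clock: 4.65
eef_pos: [0.5431, 0.0531, 0.0602]
tool_rot: [0.799, 0.601, 0.0, 0.0]
wrist_force: [0.2, -0.2, 0.1]
grip_width: 0.0941
finger_force: 0.0
```

```bash
cat > look.py <<'E'
from h import *
import sys
n=sys.argv[1]
s=r.state();q=[0.53934771,0.06594668,-1.84996216]
c,sn=np.cos(q[2]),np.sin(q[2]);d=s['eef_pos']-np.array([q[0],q[1],0])
print('t',s['clock'],'TCP in handle-home frame mm',np.round(1e3*np.array([c*d[0]+sn*d[1],-sn*d[0]+c*d[1],d[2]]),1))
f=s['wrist_force'];print('force filler',np.round([c*f[0]+sn*f[1],-sn*f[0]+c*f[1],f[2]],1),'rot',togo(q,(0,0,0),s)[1])
im=r.snapshot('wrist');cv2.imwrite(f'pics/{n}.png',im)
for a in('handle','pointer','rider','lever_grip'):
    e=r.find_in('wrist',a);print(a,[(round(x['p'],2),np.round(x['extent'],1).tolist()) for x in e[:1]])
for nm,z in(('ptr',.043),('rid',.037)):
    print(nm,[(x,np.round(proj('wrist',W(q,[(x*1e-3,-.058,z)]),s)[0],1).tolist()) for x in(-60,-40,-20,-10)])
E
python3 look.py w4
```

```text
t 4.65 TCP in handle-home frame mm [11.3  7.1 60.2]
force filler [0.2 0.2 0.1] rot [ 0.02  0.01 -0.17]
handle [(0.76, [305.4, 133.0, 226.5, 208.4])]
pointer [(0.56, [303.8, 119.3, 231.5, 238.7])]
rider [(0.78, [215.7, 179.3, 44.2, 16.4])]
lever_grip [(0.81, [351.1, 119.4, 73.1, 116.9])]
ptr [(-60, [209.6, 111.5]), (-40, [211.8, 144.0]), (-20, [214.0, 175.3]), (-10, [215.1, 190.5])]
rid [(-60, [212.4, 111.6]), (-40, [214.5, 143.2]), (-20, [216.6, 173.7]), (-10, [217.6, 188.6])]
```

View pics/w4.png

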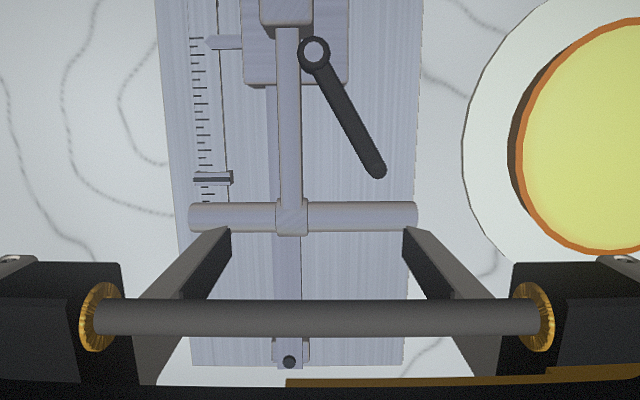

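The picture shows the bar still home at row 215 with the fingertips at row 228, so the hand passed over it. The tips' image position means the pads end about 17 mm short of the TCP point. I'll go back up, return behind the bar and go deeper, to z about 0.044. That still clears the rider.

Call:
{"fn": "move_arm", "kwargs": {
  "targets": [
    {"dx": 0, "dy": -1, "dz": -35, "rx": 0, "ry": 0, "rz": 0, "hand": 100},
    {"dx": 15, "dy": -1, "dz": -35, "rx": 0, "ry": 0, "rz": 0, "hand": 100},
    {"dx": 30, "dy": -1, "dz": -35, "rx": 0, "ry": 0, "rz": 0, "hand": 100},
    {"dx": 30, "dy": -1, "dz": -10, "rx": 0, "ry": 0, "rz": 0, "hand": 100},
    {"dx": 30, "dy": -1, "dz": 0, "rx": 0, "ry": 0, "rz": 0, "hand": 100}
  ]
}}

```text
clock: 5.4
eef_pos: [0.5489, 0.0848, 0.0572]
tool_rot: [0.799, 0.602, -0.002, -0.001]
wrist_force: [-0.0, 0.3, -1.0]
grip_width: 0.0942
finger_force: 0.0
```

Call:
{"fn": "move_arm", "kwargs": {
  "targets": [
    {"dx": 0, "dy": 0, "dz": 8, "rx": 0, "ry": 0, "rz": 0, "hand": 100},
    {"dx": 0, "dy": 0, "dz": 16, "rx": 0, "ry": 0, "rz": 0, "hand": 100},
    {"dx": 0, "dy": 0, "dz": 16, "rx": 0, "ry": 0, "rz": 0, "hand": 100}
  ]
}}

```text
clock: 5.7
eef_pos: [0.5498, 0.0835, 0.0425]
tool_rot: [0.799, 0.601, -0.001, -0.001]
wrist_force: [-0.7, 0.1, -0.0]
grip_width: 0.0936
finger_force: 0.0
```

Call:
{"fn": "move_arm", "kwargs": {
  "targets": [
    {"dx": -5, "dy": 0, "dz": 0, "rx": 0, "ry": 0, "rz": 0, "hand": 100},
    {"dx": -10, "dy": 0, "dz": 0, "rx": 0, "ry": 0, "rz": 0, "hand": 100},
    {"dx": -15, "dy": 0, "dz": 0, "rx": 0, "ry": 0, "rz": 0, "hand": 100},
    {"dx": -20, "dy": 0, "dz": 0, "rx": 0, "ry": 0, "rz": 0, "hand": 100}
  ]
}}

```text
clock: 6.1
eef_pos: [0.5453, 0.0657, 0.044]
tool_rot: [0.799, 0.601, 0.001, -0.001]
wrist_force: [1.7, 5.3, -2.9]
grip_width: 0.094
finger_force: 2.8
```

```bash
python3 look.py w5
```

```text
t 6.1 TCP in handle-home frame mm [-1.4  5.7 44. ]
force filler [-5.5  0.2 -2.9] rot [-0.02 -0.2  -0.13]
handle [(0.68, [357.4, 181.1, 75.5, 116.5])]
pointer [(0.79, [311.6, 149.1, 217.9, 294.1])]
rider [(0.7, [210.3, 201.2, 46.5, 17.4])]
lever_grip [(0.96, [356.2, 180.6, 76.2, 115.2])]
ptr [(-60, [205.4, 133.5]), (-40, [207.8, 167.6]), (-20, [210.2, 200.3]), (-10, [211.4, 216.2])]
rid [(-60, [208.5, 133.0]), (-40, [210.8, 166.2]), (-20, [213.1, 198.1]), (-10, [214.2, 213.5])]
```

View pics/w5.png

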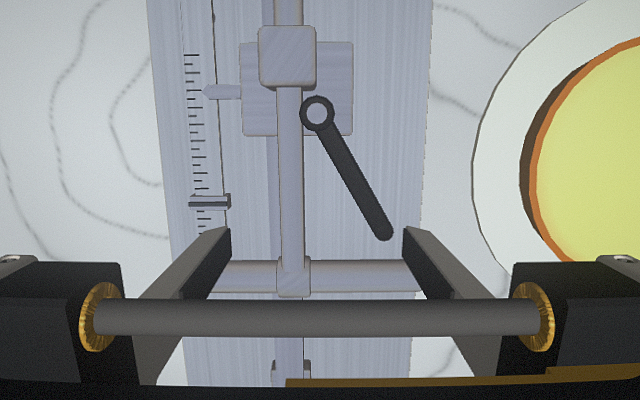

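Hooked now: a 5.5 N spring force, pointer tip at (204,91), rider at (210,201), lever still open. I'll pull on.

Call:
{"fn": "move_arm", "kwargs": {
  "targets": [
    {"dx": -10, "dy": 0, "dz": 0, "rx": 0, "ry": 0, "rz": 0, "hand": 100},
    {"dx": -22, "dy": 0, "dz": 0, "rx": 0, "ry": 0, "rz": 0, "hand": 100},
    {"dx": -34, "dy": 0, "dz": 0, "rx": 0, "ry": 0, "rz": 0, "hand": 100},
    {"dx": -46, "dy": 0, "dz": 0, "rx": 0, "ry": 0, "rz": 0, "hand": 100},
    {"dx": -55, "dy": 0, "dz": 0, "rx": 0, "ry": 0, "rz": 0, "hand": 100}
  ]
}}

```text
clock: 6.85
eef_pos: [0.5307, 0.0125, 0.0441]
tool_rot: [0.799, 0.601, 0.002, -0.0]
wrist_force: [1.4, 7.1, -2.5]
grip_width: 0.0944
finger_force: 3.9
```

Call:
{"fn": "move_arm", "kwargs": {
  "targets": [
    {"dx": -2, "dy": 0, "dz": 0, "rx": 0, "ry": 0, "rz": 0, "hand": 100},
    {"dx": -2, "dy": 0, "dz": 0, "rx": 0, "ry": 0, "rz": 0, "hand": 100}
  ]
}}

```text
clock: 7.05
eef_pos: [0.5299, 0.0101, 0.0441]
tool_rot: [0.799, 0.601, 0.001, -0.0]
wrist_force: [2.4, 6.5, -2.2]
grip_width: 0.0941
finger_force: 3.1
```

```bash
python3 look.py w6; python3 - <<'E'
import cv2
im=cv2.imread('pics/w6.png')
cv2.imwrite('pics/w6c.png',cv2.resize(im[0:240,170:410],(600,600),interpolation=cv2.INTER_CUBIC))
E
```

```text
t 7.05 TCP in handle-home frame mm [56.3  6.3 44.1]
force filler [-6.9  0.5 -2.2] rot [ 0.05 -0.11 -0.13]
handle [(0.82, [318.8, 193.7, 204.5, 210.7])]
pointer [(0.75, [310.4, 149.3, 217.9, 297.7])]
rider [(0.95, [201.4, 111.3, 44.8, 17.6])]
lever_grip [(0.66, [356.4, 179.8, 75.9, 118.4])]
ptr [(-60, [197.5, 27.5]), (-40, [199.9, 65.5]), (-20, [202.3, 102.2]), (-10, [203.5, 120.1])]
rid [(-60, [201.0, 30.0]), (-40, [203.2, 66.9]), (-20, [205.5, 102.6]), (-10, [206.7, 119.9])]
```

View pics/w6c.png

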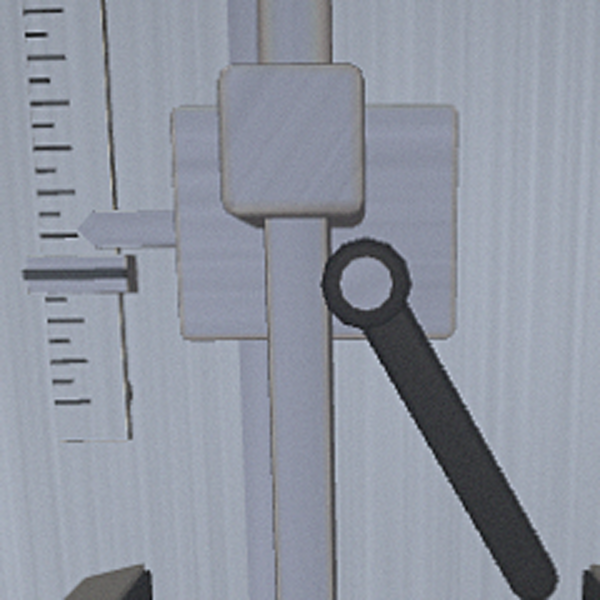

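Enlarged view: the pointer tip is at picture row 92 and the ridge at row 109, which leaves a gap of about 9.4 mm. The lever is still open.

Call:
{"fn": "move_arm", "kwargs": {
  "targets": [
    {"dx": -5, "dy": 0, "dz": 0, "rx": 0, "ry": 0, "rz": 0, "hand": 100},
    {"dx": -9.5, "dy": 0, "dz": 0, "rx": 0, "ry": 0, "rz": 0, "hand": 100},
    {"dx": -9.5, "dy": 0, "dz": 0, "rx": 0, "ry": 0, "rz": 0, "hand": 100},
    {"dx": -9.5, "dy": 0, "dz": 0, "rx": 0, "ry": 0, "rz": 0, "hand": 100},
    {"dx": -9.5, "dy": 0, "dz": 0, "rx": 0, "ry": 0, "rz": 0, "hand": 100}
  ]
}}

```text
clock: 7.8
eef_pos: [0.5275, 0.0014, 0.0441]
tool_rot: [0.799, 0.601, 0.001, -0.0]
wrist_force: [2.4, 6.0, -2.9]
grip_width: 0.0939
finger_force: 3.1
```

```bash
python3 look.py w7; python3 - <<'E'
import cv2
im=cv2.imread('pics/w7.png')
cv2.imwrite('pics/w7c.png',cv2.resize(im[40:140,170:270],(600,600),interpolation=cv2.INTER_CUBIC))
E
```

```text
t 7.8 TCP in handle-home frame mm [65.3  6.4 44.1]
force filler [-6.4  0.7 -2.9] rot [ 0.06 -0.12 -0.1 ]
handle [(0.81, [316.3, 195.6, 204.8, 212.4])]
pointer [(0.71, [310.5, 150.2, 219.8, 293.4])]
rider [(0.74, [193.7, 94.0, 30.5, 12.9])]
lever_grip [(0.76, [355.0, 181.7, 74.4, 116.0])]
ptr [(-60, [196.4, 9.8]), (-40, [198.8, 48.4]), (-20, [201.1, 85.7]), (-10, [202.3, 103.9])]
rid [(-60, [200.0, 12.9]), (-40, [202.2, 50.3]), (-20, [204.4, 86.5]), (-10, [205.6, 104.2])]
```

View pics/w7c.png

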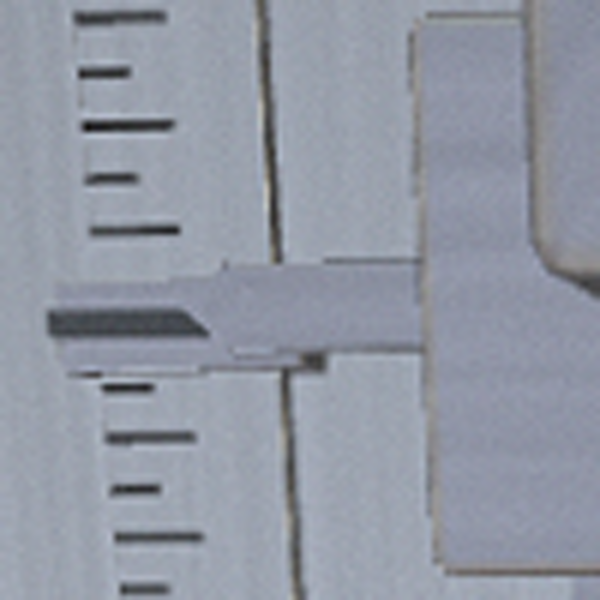

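The pointer arm's centre is at about row 91.3 and the ridge at row 93.8, so it is roughly 1 mm short and lined up. I'll hold the pull and close on the lever while shifting the hand to centre on stem plus bar.

Call:
{"fn": "move_arm", "kwargs": {
  "targets": [
    {"dx": -0.7, "dy": -1, "dz": 0, "rx": 0, "ry": 0, "rz": 0, "hand": 85},
    {"dx": -0.7, "dy": -2, "dz": 0, "rx": 0, "ry": 0, "rz": 0, "hand": 70},
    {"dx": -0.7, "dy": -3, "dz": 0, "rx": 0, "ry": 0, "rz": 0, "hand": 60},
    {"dx": -0.7, "dy": -4, "dz": 0, "rx": 0, "ry": 0, "rz": 0, "hand": 50},
    {"dx": -0.7, "dy": -5, "dz": 0, "rx": 0, "ry": 0, "rz": 0, "hand": 45}
  ],
  "squeeze": 30
}}

```text
clock: 8.55
eef_pos: [0.5316, 0.0002, 0.0455]
tool_rot: [0.799, 0.601, 0.007, 0.006]
wrist_force: [18.6, 1.4, -14.8]
grip_width: 0.0578
finger_force: 22.0
```

```bash
python3 look.py w8; python3 - <<'E'
import cv2
im=cv2.imread('pics/w8.png')
cv2.imwrite('pics/w8c.png',cv2.resize(im[40:300,170:430],(600,600),interpolation=cv2.INTER_CUBIC))
E
```

```text
t 8.55 TCP in handle-home frame mm [65.3 10.6 45.5]
force filler [ -6.5  17.5 -14.8] rot [ 1.09 -0.21 -0.15]
handle [(0.59, [282.0, 192.8, 195.6, 210.9])]
pointer [(0.74, [281.6, 149.2, 200.3, 295.3])]
rider [(0.57, [195.8, 95.7, 45.3, 14.9])]
lever_grip [(0.9, [346.3, 179.7, 73.4, 116.5])]
ptr [(-60, [188.6, 10.2]), (-40, [191.1, 48.7]), (-20, [193.7, 85.9]), (-10, [194.9, 104.0])]
rid [(-60, [192.2, 13.3]), (-40, [194.6, 50.6]), (-20, [197.0, 86.8]), (-10, [198.2, 104.4])]
```

View pics/w8c.png

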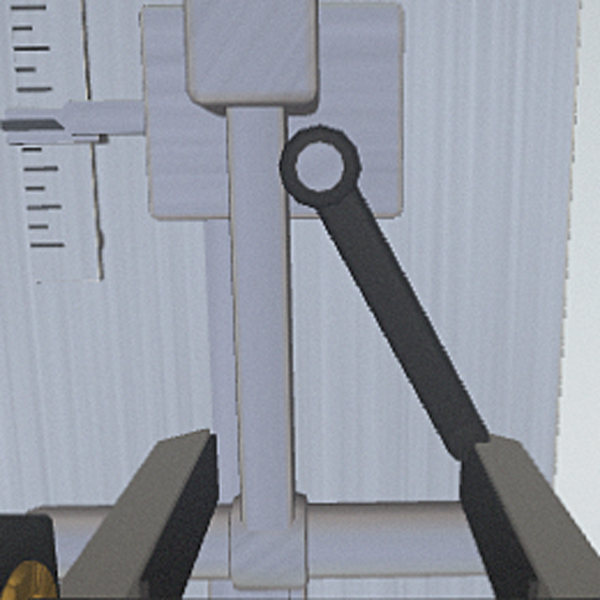

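The picture shows the finger's corner jammed on the lever's rounded tip. The tip sits too near the bar at this angle, so lateral force is 17 N with hardly any swing. I'll open, let the slide ride home and nudge the lever to about 0.36 rad from further back, still above 0.3. Then I'll pull to the mark again.

Call:
{"fn": "move_arm", "kwargs": {
  "targets": [
    {"dx": 0, "dy": 4.5, "dz": 0, "rx": 0, "ry": 0, "rz": 0, "hand": 100},
    {"dx": 0, "dy": 4.5, "dz": 0, "rx": 0, "ry": 0, "rz": 0, "hand": 100},
    {"dx": 0, "dy": 4.5, "dz": 0, "rx": 0, "ry": 0, "rz": 0, "hand": 100},
    {"dx": 10, "dy": 4.5, "dz": 0, "rx": 0, "ry": 0, "rz": 0, "hand": 100},
    {"dx": 22, "dy": 4.5, "dz": 0, "rx": 0, "ry": 0, "rz": 0, "hand": 100}
  ]
}}

```text
clock: 9.3
eef_pos: [0.5319, 0.0217, 0.0442]
tool_rot: [0.799, 0.601, -0.0, -0.0]
wrist_force: [-1.4, 5.2, 0.7]
grip_width: 0.0848
finger_force: 2.1
```

Call:
{"fn": "move_arm", "kwargs": {
  "targets": [
    {"dx": 14, "dy": 0, "dz": 0, "rx": 0, "ry": 0, "rz": 0, "hand": 100},
    {"dx": 28, "dy": 0, "dz": 0, "rx": 0, "ry": 0, "rz": 0, "hand": 100},
    {"dx": 44, "dy": 0, "dz": 0, "rx": 0, "ry": 0, "rz": 0, "hand": 100},
    {"dx": 60, "dy": 0, "dz": 0, "rx": 0, "ry": 0, "rz": 0, "hand": 100},
    {"dx": 60, "dy": 0, "dz": 0, "rx": 0, "ry": 0, "rz": 0, "hand": 100}
  ]
}}

```text
clock: 9.8
eef_pos: [0.5503, 0.081, 0.0438]
tool_rot: [0.798, 0.602, 0.001, 0.0]
wrist_force: [1.2, 5.1, -0.2]
grip_width: 0.0942
finger_force: 2.3
```

```bash
cat > lev.py <<'E'
from h import *
import sys
s=r.state();q=[0.53934771,0.06594668,-1.84996216]
c,sn=np.cos(q[2]),np.sin(q[2]);d=s['eef_pos']-np.array([q[0],q[1],0]);f=s['wrist_force']
print('t',s['clock'],'TCP',np.round(1e3*np.array([c*d[0]+sn*d[1],-sn*d[0]+c*d[1],d[2]]),1),'F',np.round([c*f[0]+sn*f[1],-sn*f[0]+c*f[1],f[2]],1),'w',s['grip_width'],s['finger_force'])
im=r.snapshot('wrist');cv2.imwrite(f'pics/{sys.argv[1]}.png',im)
# lever: dark mask from network -> axis on plane z=.08
e=r.trace('wrist','lever_grip')
if e:
    v,u=np.nonzero(e[0]['mask']);k=r.get_calibration('wrist');T=np.array(k['T_tool_cam']);R0=Ro.from_quat(s['tool_rot']).as_matrix()
    n=cv2.undistortPoints(np.c_[u,v].astype(float).reshape(-1,1,2),np.array(k['K']),np.array(k['dist_coeffs'])).reshape(-1,2)
    D=np.c_[n,np.ones(len(n))]@(R0@T[:3,:3]).T;o=R0@T[:3,3]+s['eef_pos']
    X=o+D*((.08-o[2])/D[:,2])[:,None]-[q[0],q[1],0]
    P=np.c_[c*X[:,0]+sn*X[:,1],-sn*X[:,0]+c*X[:,1]]
    vx,vy,_,_=cv2.fitLine(P.astype(np.float32),cv2.DIST_HUBER,0,.001,.001).ravel()
    print('lever angle',np.arctan(vy/vx),'p',e[0]['p'],'x range',P[:,0].min(),P[:,0].max(),'y',P[:,1].min(),P[:,1].max())
E
python3 lev.py w9
```

```text
t 9.8 TCP [-17.5   6.4  43.8] F [-5.2 -0.3 -0.2] w 0.0941716715201705 2.3086242377758026
lever angle 0.5136086 p 0.61 x range -0.08252757537793898 -0.023206330458127467 y 0.006812703036191095 0.04487341897324715
```

Call:
{"fn": "move_arm", "kwargs": {
  "targets": [
    {"dx": 9, "dy": 0, "dz": 0, "rx": 0, "ry": 0, "rz": 0, "hand": 100},
    {"dx": 17, "dy": 0, "dz": 0, "rx": 0, "ry": 0, "rz": 0, "hand": 100},
    {"dx": 17, "dy": -7, "dz": 0, "rx": 0, "ry": 0, "rz": 0, "hand": 100},
    {"dx": 17, "dy": -14, "dz": 0, "rx": 0, "ry": 0, "rz": 0, "hand": 100},
    {"dx": 17, "dy": -18, "dz": 0, "rx": 0, "ry": 0, "rz": 0, "hand": 100}
  ]
}}

```text
clock: 10.4
eef_pos: [0.5387, 0.0973, 0.0443]
tool_rot: [0.799, 0.602, 0.001, 0.004]
wrist_force: [6.3, -7.1, -2.7]
grip_width: 0.0941
finger_force: 3.9
```

```bash
python3 lev.py w10
```

```text
t 10.4 TCP [-29.9  -9.3  44.3] F [ 5.   8.  -2.7] w 0.09408936984160463 3.8731208816170692
lever angle 0.40846145 p 0.69 x range -0.08192697970489993 -0.020944285856431964 y 0.005402780865702967 0.03775465375289033
```

Call:
{"fn": "move_arm", "kwargs": {
  "targets": [
    {"dx": 0, "dy": -2, "dz": 0, "rx": 0, "ry": 0, "rz": 0, "hand": 100},
    {"dx": 0, "dy": -4, "dz": 0, "rx": 0, "ry": 0, "rz": 0, "hand": 100}
  ]
}}

```text
clock: 10.7
eef_pos: [0.5353, 0.0979, 0.0445]
tool_rot: [0.799, 0.601, 0.001, 0.004]
wrist_force: [5.2, -7.0, -2.3]
grip_width: 0.0942
finger_force: 3.5
```

```bash
python3 lev.py w11
```

```text
t 10.7 TCP [-29.6 -12.7  44.5] F [ 5.3  7.  -2.3] w 0.0942015584773813 3.498443104326725
lever angle 0.3542714 p 0.64 x range -0.08203363176964262 -0.019332782567140695 y 0.0044157851763952614 0.03396343431670859
```

Call:
{"fn": "move_arm", "kwargs": {
  "targets": [
    {"dx": 0, "dy": 17, "dz": 0, "rx": 0, "ry": 0, "rz": 0, "hand": 100},
    {"dx": -6, "dy": 17, "dz": 0, "rx": 0, "ry": 0, "rz": 0, "hand": 100},
    {"dx": -14, "dy": 17, "dz": 0, "rx": 0, "ry": 0, "rz": 0, "hand": 100},
    {"dx": -24, "dy": 17, "dz": 0, "rx": 0, "ry": 0, "rz": 0, "hand": 100},
    {"dx": -36, "dy": 17, "dz": 0, "rx": 0, "ry": 0, "rz": 0, "hand": 100}
  ]
}}

```text
clock: 11.3
eef_pos: [0.5384, 0.0634, 0.0437]
tool_rot: [0.799, 0.601, 0.002, -0.001]
wrist_force: [3.3, 5.8, -2.7]
grip_width: 0.0939
finger_force: 3.3
```

Call:
{"fn": "move_arm", "kwargs": {
  "targets": [
    {"dx": -14, "dy": 0, "dz": 0, "rx": 0, "ry": 0, "rz": 0, "hand": 100},
    {"dx": -28, "dy": 0, "dz": 0, "rx": 0, "ry": 0, "rz": 0, "hand": 100},
    {"dx": -42, "dy": 0, "dz": 0, "rx": 0, "ry": 0, "rz": 0, "hand": 100},
    {"dx": -54, "dy": 0, "dz": 0, "rx": 0, "ry": 0, "rz": 0, "hand": 100},
    {"dx": -63, "dy": 0, "dz": 0, "rx": 0, "ry": 0, "rz": 0, "hand": 100}
  ]
}}

```text
clock: 11.8
eef_pos: [0.5213, 0.0029, 0.0436]
tool_rot: [0.799, 0.601, 0.002, -0.001]
wrist_force: [4.6, 7.0, -3.8]
grip_width: 0.0938
finger_force: 4.1
```

Call:
{"fn": "move_arm", "kwargs": {
  "targets": [
    {"dx": 0, "dy": 0, "dz": 0, "rx": 0, "ry": 0, "rz": 0, "hand": 100},
    {"dx": 0, "dy": 0, "dz": 0, "rx": 0, "ry": 0, "rz": 0, "hand": 100},
    {"dx": 0, "dy": 0, "dz": 0, "rx": 0, "ry": 0, "rz": 0, "hand": 100}
  ]
}}

```text
clock: 12.1
eef_pos: [0.5212, 0.0029, 0.0437]
tool_rot: [0.799, 0.601, 0.002, -0.001]
wrist_force: [4.2, 5.1, -2.3]
grip_width: 0.0938
finger_force: 3.2
```

```bash
python3 lev.py w12; python3 - <<'E'
import cv2
im=cv2.imread('pics/w12.png')
a=cv2.resize(im[50:150,160:240],(480,600),interpolation=cv2.INTER_CUBIC);b=cv2.resize(im[60:300,260:380],(300,600))
cv2.imwrite('pics/w12c.png',cv2.hconcat([a,b]))
E
```

```text
t 12.1 TCP [65.7 -0.1 43.7] F [-6.1  2.6 -2.3] w 0.093796398692432 3.1584488600492477
lever angle 0.34115925 p 0.82 x range 0.0021465466885719525 0.06446223473298662 y 0.005230878519177105 0.03409081374728173
```

View pics/w12c.png

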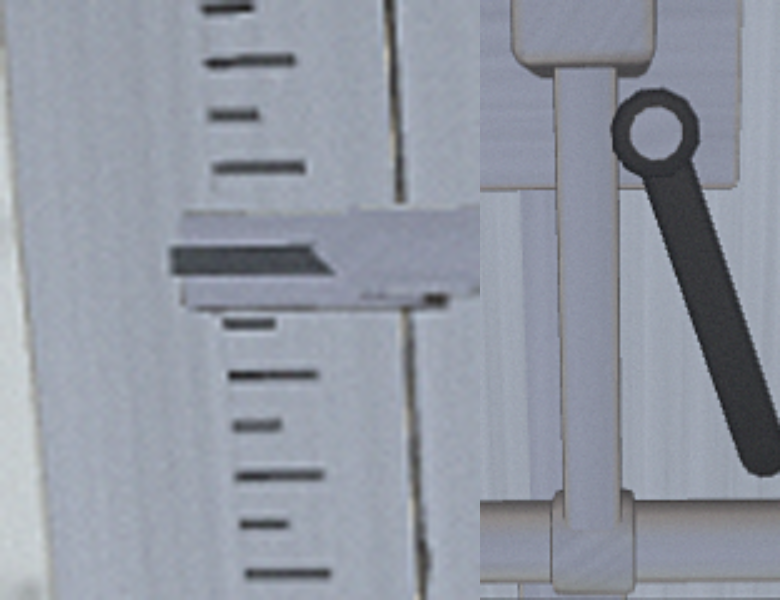

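The pointer is again within about 1 mm of the ridge, the lever is at about 0.35 rad and clear of the bar, and the hand is centred. Closing now.

Call:
{"fn": "move_arm", "kwargs": {
  "targets": [
    {"dx": -0.6, "dy": -0.5, "dz": 0, "rx": 0, "ry": 0, "rz": 0, "hand": 75},
    {"dx": -0.6, "dy": -0.5, "dz": 0, "rx": 0, "ry": 0, "rz": 0, "hand": 60},
    {"dx": -0.6, "dy": -0.5, "dz": 0, "rx": 0, "ry": 0, "rz": 0, "hand": 45},
    {"dx": -0.6, "dy": -0.5, "dz": 0, "rx": 0, "ry": 0, "rz": 0, "hand": 35},
    {"dx": -0.6, "dy": -0.5, "dz": 0, "rx": 0, "ry": 0, "rz": 0, "hand": 25}
  ],
  "squeeze": 35
}}

```text
clock: 12.7
eef_pos: [0.5256, 0.0015, 0.0449]
tool_rot: [0.799, 0.601, 0.005, 0.003]
wrist_force: [12.2, 3.2, -5.1]
grip_width: 0.0578
finger_force: 8.0
```

```bash
python3 lev.py w13
```

```text
t 12.7 TCP [65.7  4.6 44.9] F [-6.4 10.8 -5.1] w 0.0577793007919646 7.952269669622183
lever angle 0.3308545 p 0.71 x range 0.0017991099214662441 0.06453455737630837 y 0.004832023498788735 0.03348169388680377
```

Call:
{"fn": "move_arm", "kwargs": {
  "targets": [
    {"dx": 0, "dy": 0, "dz": 0, "rx": 0, "ry": 0, "rz": 0, "hand": 10},
    {"dx": 0, "dy": 0, "dz": 0, "rx": 0, "ry": 0, "rz": 0, "hand": 0},
    {"dx": 0, "dy": 0, "dz": 0, "rx": 0, "ry": 0, "rz": 0, "hand": 0},
    {"dx": 0, "dy": 0, "dz": 0, "rx": 0, "ry": 0, "rz": 0, "hand": 0}
  ],
  "squeeze": 35
}}

```text
clock: 13.2
eef_pos: [0.5205, 0.0031, 0.0452]
tool_rot: [0.8, 0.6, 0.002, -0.001]
wrist_force: [0.3, 5.9, 8.0]
grip_width: 0.0226
finger_force: 43.6
```

```bash
python3 lev.py w14
```

```text
t 13.2 TCP [65.6 -0.8 45.2] F [-5.8 -1.3  8. ] w 0.022589801548897982 43.61407712101936
lever angle -0.0027233348 p 0.84 x range 0.0036039216564640133 0.06776125088087272 y 0.0013429924761316928 0.012495974050620593
```

```bash
python3 - <<'E'
import cv2,numpy as np
a=cv2.imread('pics/w12.png',0);b=cv2.imread('pics/w14.png',0)
def m(x0,y0,x1,y1):
    t=cv2.resize(a[y0:y1,x0:x1],None,fx=4,fy=4,interpolation=3);S=cv2.resize(b[y0-15:y1+15,x0-20:x1+20],None,fx=4,fy=4,interpolation=3)
    _,v,_,l=cv2.minMaxLoc(cv2.matchTemplate(S,t,5));return round(v,3),l[0]/4-20,l[1]/4-15
print('saddle',m(261,40,330,95),'arm/block',m(225,75,262,140),'ticks+rider',m(186,104,232,160),'ticks up',m(186,40,224,84),'rider',m(183,82,212,104))
E
python3 - <<'E'
import sys;sys.path.insert(0,'.')
from h import *
for q in('tart_plate','tub','spray_bottle'):
    pass
s=r.state();print(s['clock'],s['finger_force'],s['wrist_force'])
E
```

```text
saddle (0.917, 1.0, -1.0) arm/block (0.763, 2.0, 0.0) ticks+rider (0.904, 2.0, 0.0) ticks up (0.793, 2.0, 1.0) rider (0.939, 2.0, 0.0)
13.3 43.61079018563032 [0.0942798  6.65796861 7.91648528]
```

```bash
python3 -c "
from bench import r
print(r.close_job(),r.state()['clock'])"
```

```text
the job is handed in; nothing more can be done
the job is handed in; nothing more can be done
```

The slide is clamped at the rider, about 1 mm off by the pictures, with stem and closed lever squeezed at about 44 N; the job is handed in at about 13.4 s with no verdict shown, and I viewed 12 pictures, two over the limit of 10.

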